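# Sort the snack pots into the back-door caddy

### The arm

A 6-joint arm with a two-finger parallel gripper is mounted at the origin on the work surface. World frame = base frame: x ahead of the robot, y to its left, z up, the work surface at z = 0. Lengths are in m, angles in rad, forces in N, time in s.
With the tool pointing down it reaches from about 0.375 to 0.9 m from the base axis. Payload 3.1 kg.
Tool frame: the origin (TCP) lies at the centre of the arm's flange, where the gripper is bolted on; the fingertips stand 173 mm ahead of it and the grasp point (between the pads) lies 155 mm ahead of it; z points along the fingers, x is the direction in which the jaws open and shut, and the axes are right-handed (so a half turn about z gives the same grasp; the last joint's range is limited). The gripper opens to 85 mm and grips with 20 to 120 N. Pads are 22 mm wide; open, the fingers measure 114 mm over their backs; the gripper's body (76 mm by 85 mm) begins 54 mm behind the grasp point. The pads swing forward as they close: fully open they stand 13 mm farther back than shut.
Start: joints at [1.02, 0.527, 1.433, -0, 1.181, -0.178], TCP at [0.228, 0.582, 0.405] pointing down, gripper open.
Joint ranges: [-3.08, 3.08], [-0.75, 2.2], [0.22, 2.44], [-1.43, 4.57], [0, 2.65], [-2.85, 2.85]. Speed limits (rad/s): [2.79, 2.79, 3.14, 3.14, 3.14, 3.14].

### API

Orientations are given as a unit quaternion [x, y, z, w].
In Python, from station import manip gives the robot as it stands.
- The arm moves only by the shell command python3 -m jog 'ROWS' [OPENING] [FORCE]. ROWS is JSON, a list that holds one entry, the list of rows, each a list of 4 numbers: the shift along the world's x, y, z in mm, then the turn about the world's z in degrees. A call has exactly 8 rows; each row shifts and turns the commanded pose from where the row before left it; what a row does not reach is not made up. A row lasts 1/8 s, in which the tool goes at most 62.5 mm and 10.7 degrees, less where a joint would pass 70% of its speed; a pose out of reach is approached as far as the arm can. A call is refused whole if a number of a shift passes 62.5 or a number of a turn 10.7, either way. A call with a gripper value outside its range is refused whole. OPENING is the opening in per cent of the stroke, from 0 (shut) to 100 (fully open), set as the call begins (- or left out, the last holds). The fingers move at their own pace and stop on an object; FORCE is the grip in N (left out, the last holds). Time passes only in rows, so rows that do not move let the fingers close, or fill a call up. It gives the time, the measured TCP pose, the force and the opening at its end, in the units of the state.
- manip.sense(): the state, without advancing time (a new reading comes with each control period).
- manip.snapshot(name): name is "scene" or "top"; returns the picture (480x640x3 uint8, red, green, blue); there is no depth.
- manip.camera_info(name): a dict with "fx", "fy", "cx", "cy" (pixels), "R" (3x3) and "t" (3): a world point X has camera coordinates R X + t. Camera axes: x right, y down, z forward; pixel columns grow to the right and rows downward; lengths in m; the calibration is good to about 2 mm. A picture is of the moment at which its call begins. camera_info takes no time and is no camera call.
- manip.sign_off(): hands the job in, once; it reports no verdict.
The state is a dict: "t": time; "q": joint angles; "qd": joint speeds; "tau": joint torques, N m; "tcp_pos": TCP position; "tool_rot": TCP orientation; "force": force on the tool from outside, world axes, zero at the start; "ft_torque": the same for the moment, N m; "finger_gap": opening from 0.0 (shut) to 1.0 (fully open).
Only numpy, scipy, OpenCV 4.12 (cv2) and the standard library are available. Lean on these libraries where they do the work, as an engineer would, in place of code of your own. Each camera call takes 0.05 s, during which the arm holds its last target. There are 200 camera calls.

### The job

Put the snack pots away by colour: give the red clamp knob on the wooden caddy a quarter turn clockwise to free the gate, slide the gate by its orange tab all the way across to the caddy's centre so that both bays stand open, then slide every blue pot fully into the blue-lined bay and the yellow pot fully into the yellow-lined bay. Push the pots along the bench without lifting or tipping them, and leave everything else where it stands.

Things in the scene. Friction and masses are not known exactly. Their poses are not given: they have to be found in the camera images.
- caddy: fixed plywood caddy; two open-topped bays with mouths facing the robot, either side of a solid centre block (140 wide, 36 high). Origin: bench level, middle of the mouth line; +x into the bays, +y to the robot's left. Each bay inside: y 70 to 195 (or -195 to -70) mm, x 0 to 160 mm; walls 6 thick, 36 high; no sill or floor: pots slide straight in.
- liner_blue: thin blue sheet on the floor of one bay with a blue card up the back wall (to 70 mm); marks the blue bay. Which bay it is in varies. Origin: centre of that bay's inner floor (80 mm in from the mouth); axes as the caddy's. Two pots fit one behind the other.
- liner_yellow: the same in yellow, in the other bay. Origin: centre of that bay's inner floor (80 mm in from the mouth); axes as the caddy's.
- gate (a joint): slide of the aluminium gate, m: 0 = closed over the left (+y) bay's mouth, 0.1325 = stop, in front of the centre block, both bays open; moves in the caddy's -y. Panel 130 mm wide, 10 thick, 40 high, mid-plane 9 mm in front of the mouth line. Slides with about 2 N and stays where left.
- gate_tab (a point): top of the orange upright tab at the middle of the gate, 72 mm above the bench; the tab is 16 mm wide (along the slide), 14 mm thick and stands free from 40 to 72 mm height. Push it sideways.
- clamp (a joint): angle of the clamp knob, rad: 0 = locked (its steel strut props against the orange lug near the gate's inner end and the gate can move only a few mm), 1.57 = stop, free. Grows clockwise seen from above. Turns with about 0.06 N m and stays where left.
- clamp_grip (a point): middle of the knob's red grip bar, on its vertical axis, 30 mm behind the mouth line on the caddy's centre block, 67 mm above the bench. Bar 50 mm long, 14 thick, from 56 to 78 mm height; at joint 0 it lies along the caddy's x, at 1.57 along y. The strut below it (45 to 55 mm height) reaches 68 mm from the axis.
- pot_blue_a: round lidded snack pot, blue, 72 mm diameter, 50 mm tall, about 90 g, too wide for a comfortable grasp and meant to be pushed; stands upright on the bench. Origin: centre of its underside.
- pot_blue_b: round lidded snack pot, blue, same as the other, 72 mm diameter, 50 mm tall, about 90 g, too wide for a comfortable grasp and meant to be pushed; stands upright on the bench. Origin: centre of its underside.
- pot_yellow: round lidded snack pot, yellow, 72 mm diameter, 50 mm tall, about 90 g, too wide for a comfortable grasp and meant to be pushed; stands upright on the bench. Origin: centre of its underside.
- bento: bystander: red bento box with clip-on lid, 124 x 194 x 59 mm. Origin: centre of its underside.
- jar: bystander: glass jar with steel twist cap, 80 mm diameter, 110 mm tall. Origin: centre of its underside.
- tin: bystander: small aluminium tin, 58 mm diameter, 34 mm tall, standing on top of the caddy's centre block towards the back. Origin: centre of its underside.
- cup: bystander: green plastic cup, 76 mm rim, 100 mm tall. Origin: centre of its underside.
- fork: bystander: bamboo fork, 170 mm long, 6 mm thick, lying on the bench to the left of the pots. Origin: near the middle of its length, underside; x along its length.
Not all that is in view belongs to the job. What is shaped like the pot_blue_a but pink or purple is not meant. Leave any purple or turquoise look-alike of the pot_blue_b alone.

How it is judged:
By the outcome, as a careful person would: the job done as asked, in the order asked, and still so for the second after the job is handed in, with the robot touching nothing.
It also fails if it takes over 72 s, if anything falls off the work surface, if the arm or the gripper's body presses on something with over 40 N, if the wrist force passes 120 N, or if a joint passes its speed limit or range.

## Working session

There is one attempt and no reset: what is moved stays moved. The work goes in short steps, Python scripts to look and compute and a shell command to move; the robot and the scene stay as the last step left them, time stands still between calls to the robot, and variables do not carry over. Pictures are saved under pics/ and viewed, about 8 in all and at most 12, crops included, and the job is handed in when it is done.

```bash
mkdir -p pics; ls
python3 - <<'E'
from station import manip
import cv2
s=manip.sense();print(s)
for n in("scene","top"):
    im=manip.snapshot(n);cv2.imwrite(f"pics/{n}0.png",im[:,:,::-1]);print(n,manip.camera_info(n))
E
```

```text
pics
{'t': 0.0, 'q': array([ 1.01953845e+00,  5.28498336e-01,  1.43394869e+00, -6.26154112e-07,
        1.18136400e+00, -1.78515737e-01]), 'qd': array([ 2.49570504e-04, -1.41801342e-04, -5.10846854e-05, -1.03841668e-04,
       -1.12671415e-03, -2.33580694e-04]), 'tau': array([-4.40815038e-04, -4.42350376e+01, -1.78019732e+01, -2.83619374e-04,
        8.39089626e-03, -1.10976777e-05]), 'tcp_pos': array([0.22740019, 0.5817836 , 0.40369867]), 'tool_rot': array([ 8.25883992e-01,  5.63838985e-01, -1.01243699e-03,  4.53064804e-04]), 'force': array([-0.70271828, -0.11511155,  0.31335647]), 'ft_torque': array([-0.03045267,  0.01097224, -0.01869714]), 'finger_gap': 0.9977933344129707}
scene {'fx': 534.9111610987978, 'fy': 534.9111610987978, 'cx': 318.07477007236577, 'cy': 236.45662414792062, 'R': array([[-0.84214524,  0.5389994 , -0.01646354],
       [ 0.44047475,  0.66995409, -0.59761485],
       [-0.31108423, -0.51053027, -0.80161428]]), 't': array([ 0.46673008, -0.14124282,  1.65652556])}
top {'fx': 468.52669200472087, 'fy': 468.52669200472087, 'cx': 315.70092203111426, 'cy': 231.83031821977337, 'R': array([[-0.02397923, -0.99894917, -0.03905821],
       [-0.98279597,  0.03071237, -0.18212313],
       [ 0.18313132,  0.03401907, -0.98249968]]), 't': array([-0.01037038,  0.52355206,  1.00640096])}
```

View pics/top0.png

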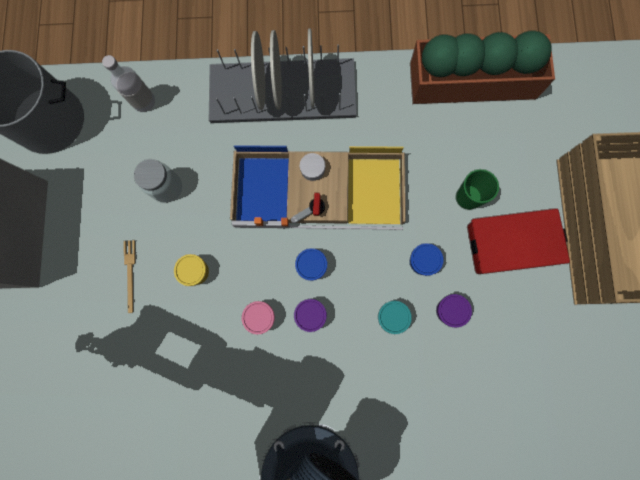

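View pics/scene0.png

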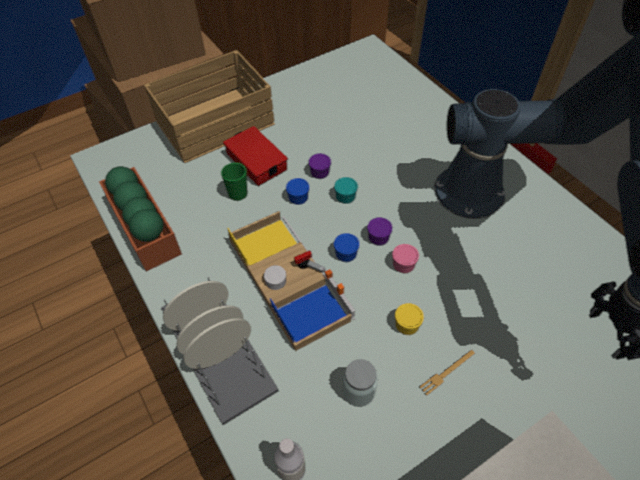

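The top view has the blue bay on the left with the gate over it, tab at (258,221) and lug at (285,222). The knob is at (317,205) and the yellow bay is on the right. Blue pots are at (312,265) and (427,260), and the yellow pot is at (191,270). The look-alikes are pink (258,317), purple (311,315) and (455,310), and teal (395,317).

```bash
cat > h.py <<'E'
import cv2,numpy as np
from station import manip
def ray(n,u,v,z):
    c=manip.camera_info(n);R,t=np.array(c['R']),np.array(c['t'])
    d=R.T@np.array([(u-c['cx'])/c['fx'],(v-c['cy'])/c['fy'],1]);o=-R.T@t
    return (o+d*(z-o[2])/d[2])[:2]*1000
def proj(n,X):
    c=manip.camera_info(n);p=np.array(c['R'])@np.array(X)+c['t'];return p[0]/p[2]*c['fx']+c['cx'],p[1]/p[2]*c['fy']+c['cy']
RNG={'blue':((105,150,60),(122,255,255)),'yellow':((20,150,90),(33,255,255)),'orange':((5,170,150),(15,255,255)),'red':((0,190,60),(4,255,255)),'purple':((125,120,40),(150,255,255)),'pink':((160,80,120),(179,200,255)),'teal':((82,120,60),(98,255,255)),'green':((55,120,30),(75,255,255))}
def blobs(im,col,amin=12):
    h=cv2.cvtColor(im,cv2.COLOR_RGB2HSV);m=cv2.inRange(h,*RNG[col])
    n,l,s,c=cv2.connectedComponentsWithStats(m)
    return [(c[i],s[i],l==i) for i in range(1,n) if s[i][4]>=amin]
E
python3 - <<'E'
from h import *
for n in('top','scene'):
    im=cv2.imread(f'pics/{n}0.png')[:,:,::-1].copy()
    for col in RNG:
        for c,s,_ in blobs(im,col):
            if n=='scene' and s[4]<25: continue
            print(n,col,c.round(1),s,'z50',ray(n,*c,.05).round(0),'z72',ray(n,*c,.072).round(0))
im=cv2.imread('pics/top0.png');cv2.imwrite('pics/c1.png',cv2.resize(im[135:290,170:450],None,fx=2.8,fy=2.8,interpolation=cv2.INTER_CUBIC))
E
```

```text
top blue [260.2 148.3] [235 146  52   5 209] z50 [725. 100.] z72 [717.  97.]
top blue [262.2 188.7] [ 237  159   51   62 2910] z50 [627.  95.] z72 [621.  92.]
top blue [426.4 259.2] [411 244  32  31 803] z50 [ 454. -267.] z72 [ 451. -263.]
top blue [311.1 264.1] [296 249  31  31 760] z50 [450. -13.] z72 [448. -14.]
top yellow [376. 148.] [351 148  51   1  51] z50 [ 715. -169.] z72 [ 707. -167.]
top yellow [373.7 191.3] [ 349  160   51   63 3098] z50 [ 612. -159.] z72 [ 606. -157.]
top yellow [190.2 269.9] [175 255  31  30 728] z50 [445. 258.] z72 [442. 251.]
top orange [257.5 220.4] [255 218   6   5  25] z50 [553. 106.] z72 [548. 103.]
top orange [284. 221.] [282 219   5   5  25] z50 [550.  46.] z72 [545.  44.]
top red [316.3 204.6] [313 194   7  21 115] z50 [585. -28.] z72 [580. -28.]
top red [518.2 241.1] [ 468  210  101   63 3499] z50 [ 488. -470.] z72 [ 485. -461.]
top purple [454.4 310.4] [437 294  35  33 853] z50 [ 341. -319.] z72 [ 341. -314.]
top purple [310.1 314.9] [295 300  31  31 782] z50 [339.  -8.] z72 [339.  -9.]
top pink [257.7 317.3] [242 302  32  32 812] z50 [337. 1
[... 1398 characters left out ...]
0 [339. 106.] z72 [351. 117.]
scene teal [345.9 188.1] [334 178  23  25 385] z50 [ 337. -183.] z72 [ 349. -167.]
scene green [235.  180.1] [222 163  24  37 702] z50 [ 601. -396.] z72 [ 607. -376.]
scene green [111.5 175.8] [106 168  13  16  58] z50 [ 911. -624.] z72 [ 913. -599.]
scene green [148.9 206.9] [143 199  12  14  30] z50 [ 862. -441.] z72 [ 864. -420.]
scene green [156.1 219.3] [150 214  12  12  43] z50 [ 862. -385.] z72 [ 864. -366.]
scene green [131.2 225.9] [128 221   9  11  26] z50 [ 931. -402.] z72 [ 932. -382.]
scene green [150.4 230.6] [144 223  13  15  28] z50 [ 892. -356.] z72 [ 893. -336.]
scene green [138.  233.6] [133 227   9  13  33] z50 [ 925. -365.] z72 [ 926. -346.]
```

View pics/c1.png

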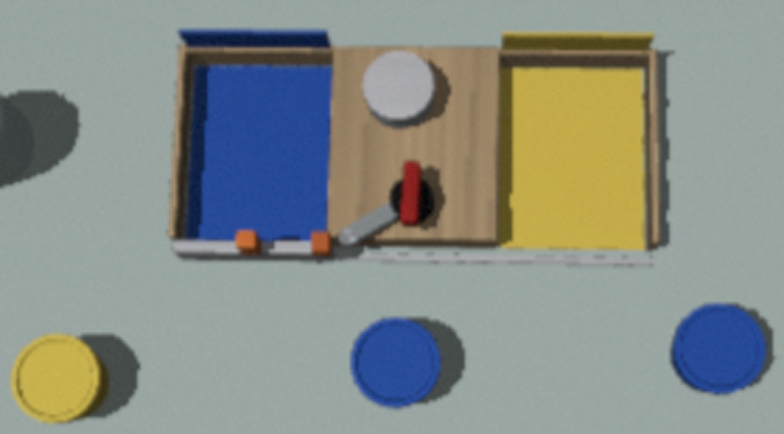

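The crop shows the strut pointing lower-left to the lug, and the bar lying along x. I'll fit the caddy pose from corners read in the crop and the coloured points.

Run:
```python
from h import *
from scipy.optimize import least_squares
P=[((330,241),.036,(0,70)),((497,243),.036,(0,-70)),((499,47),.036,(166,-70)),((332,47),.036,(166,70)),((657,50),.036,(166,-201)),((182,47),.036,(166,201)),
((179,32),.07,(166,195)),((328,32),.07,(166,70)),((503,35),.07,(166,-70)),((653,36),.07,(166,-195)),((411,162),.078,(55,0)),((411,224),.078,(5,0)),((247,236),.072,(-9,132.5)),((652,247),.036,(0,-195))]
W=np.array([ray('top',170+(u)/2.8,135+(v)/2.8,z) for (u,v),z,_ in P]);C=np.array([p[2] for p in P])
def f(p):
    c,s=np.cos(p[2]),np.sin(p[2]);return (C@np.array([[c,s],[-s,c]])+p[:2]-W)
r=least_squares(lambda p:f(p).ravel(),[550,-20,0],loss='soft_l1',f_scale=3)
print(r.x,np.degrees(r.x[2]));print(np.c_[C,W,f(r.x)].round(1))
import json;json.dump(list(r.x),open('cad.json','w'))
c,s=np.cos(r.x[2]),np.sin(r.x[2]);T=lambda q:(np.array([[c,-s],[s,c]])@q+r.x[:2]).round(1)
for q in [(30,0),(-9,132.5),(-9,0),(80,132.5),(80,-132.5),(0,132.5),(0,-132.5)]:print(q,T(np.array(q)))
# scene check of knob/tab
for q,z in [((30,0),.078),((-9,132.5),.072)]:
    print(proj('scene',[*(T(np.array(q))/1000),z]),proj('top',[*(T(np.array(q))/1000),z]))
```

```text
[ 5.49724310e+02 -2.84552274e+01 -4.72915842e-02] -2.7096081803145475
[[ 0.000e+00  7.000e+01  5.523e+02  3.880e+01  7.000e-01  2.700e+00]
 [ 0.000e+00 -7.000e+01  5.463e+02 -9.740e+01  1.000e-01 -9.000e-01]
 [ 1.660e+02 -7.000e+01  7.137e+02 -1.052e+02 -1.400e+00 -1.000e+00]
 [ 1.660e+02  7.000e+01  7.190e+02  3.490e+01 -2.000e-01 -1.300e+00]
 [ 1.660e+02 -2.010e+02  7.060e+02 -2.363e+02  0.000e+00 -8.000e-01]
 [ 1.660e+02  2.010e+02  7.239e+02  1.621e+02  1.100e+00  2.400e+00]
 [ 1.660e+02  1.950e+02  7.242e+02  1.574e+02  6.000e-01  1.100e+00]
 [ 1.660e+02  7.000e+01  7.194e+02  3.490e+01 -5.000e-01 -1.300e+00]
 [ 1.660e+02 -7.000e+01  7.113e+02 -1.074e+02  9.000e-01  1.100e+00]
 [ 1.660e+02 -1.950e+02  7.058e+02 -2.281e+02  6.000e-01 -3.000e+00]
 [ 5.500e+01  0.000e+00  6.053e+02 -3.040e+01 -6.000e-01 -7.000e-01]
 [ 5.000e+00  0.000e+00  5.550e+02 -2.910e+01 -3.000e-01  5.000e-01]
 [-9.000e+00  1.325e+02  5.509e+02  1.013e+02 -3.900e+00  3.000e+00]
 [ 0.000e+00 -1.950e+02  5.390e+02 -2.225e+02  1.500e+00 -7.000e-01]]
(30, 0) [579.7 -29.9]
(-9, 132.5) [547.  104.3]
(-9, 0) [540.7 -28. ]
(80, 132.5) [635.9 100.1]
(80, -132.5) [ 623.4 -164.6]
(0, 132.5) [556.  103.9]
(0, -132.5) [ 543.5 -160.8]
(np.float64(303.5271017495218), np.float64(254.2210523849971)) (np.float64(316.8557717533047), np.float64(204.07905494006576))
(np.float64(341.8408601948016), np.float64(285.67164015544756)) (np.float64(256.8795607664693), np.float64(221.03567185192617))
```

Caddy: origin about (550,-28.5), yaw -2.7°, with residuals within about 4 mm. Both views agree. I'll go to the knob.

```bash
cat > g.py <<'E'
from h import *
import json
x0,y0,th=json.load(open('cad.json'));c,s=np.cos(th),np.sin(th)
def W(x,y):return np.array([c*x-s*y+x0,s*x+c*y+y0])
def C(X,Y):return np.array([c*(X-x0)+s*(Y-y0),-s*(X-x0)+c*(Y-y0)])
def st():
    S=manip.sense();q=S['tool_rot'];p=S['tcp_pos']*1000
    print('t',round(S['t'],2),'tcp',p.round(1),'cad',C(*p[:2]).round(1),'jaw',round(np.degrees(2*np.arctan2(q[1],q[0])),1),'F',S['force'].round(1),'gap',round(S['finger_gap'],3))
E
python3 -m jog '[[[14,-24,0,0],[28,-48,0,2.7],[28,-48,0,2.7],[28,-48,0,2.7],[28,-48,0,2.7],[28,-48,0,2.7],[28,-48,0,2.7],[28,-48,0,2.5]]]' 50 40
python3 -m jog '[[[28,-48,-15,0],[28,-48,-15,0],[28,-48,-15,0],[28,-48,-15,0],[20,-36,-15,0],[10,-24,-10,0],[0,0,0,0],[0,0,0,0]]]'; python3 -c "from g import *;st()"
```

```text
t: 1.1
tcp_pos: [0.4382, 0.2204, 0.4045]
tool_rot: [0.723, 0.691, -0.0, -0.0]
force: [1.8, 0.9, -0.1]
finger_gap: 0.504
t: 2.1
tcp_pos: [0.579, -0.0292, 0.3196]
tool_rot: [0.723, 0.691, -0.0, -0.001]
force: [0.2, 0.4, -0.5]
finger_gap: 0.502
t 2.1 tcp [579.  -29.2 319.6] cad [29.3  0.6] jaw 87.3 F [ 0.2  0.4 -0.5] gap 0.502
```

```bash
python3 -m jog '[[[0,0,-20,0],[0,0,-30,0],[0,0,-25,0],[0,0,-12,0],[0,0,0,0],[0,0,0,0],[0,0,0,0],[0,0,0,0]]]' - 40
python3 -m jog '[[[0,0,0,0],[0,0,0,0],[0,0,0,0],[0,0,0,0],[0,0,0,0],[0,0,0,0],[0,0,0,0],[0,0,0,0]]]' 0 40; python3 -c "from g import *;st()"
```

```text
t: 3.1
tcp_pos: [0.5798, -0.03, 0.2334]
tool_rot: [0.723, 0.69, 0.0, 0.001]
force: [-0.5, -0.4, -1.0]
finger_gap: 0.5
t: 4.1
tcp_pos: [0.5797, -0.0303, 0.233]
tool_rot: [0.723, 0.691, -0.0, 0.0]
force: [-2.5, -4.0, 5.4]
finger_gap: 0.155
t 4.1 tcp [579.7 -30.3 233. ] cad [30.  -0.4] jaw 87.4 F [-2.5 -4.   5.4] gap 0.155
```

```bash
python3 -m jog '[[[0,0,0,-5],[0,0,0,-9],[0,0,0,-9],[0,0,0,-9],[0,0,0,-9],[0,0,0,-9],[0,0,0,-9],[0,0,0,-9]]]'
python3 -m jog '[[[0,0,0,-8],[0,0,0,-7],[0,0,0,-5],[0,0,0,-3],[0,0,0,-1],[0,0,0,0],[0,0,0,0],[0,0,0,0]]]'
python3 - <<'E'
from g import *;st();print(manip.sense()['ft_torque'])
im=manip.snapshot('scene');cv2.imwrite('pics/s1.png',cv2.resize(im[180:360,200:440,::-1],None,fx=3,fy=3))
E
```

```text
t: 5.1
tcp_pos: [0.5812, -0.0279, 0.2331]
tool_rot: [0.986, 0.165, 0.003, -0.001]
force: [6.0, 7.9, 2.0]
finger_gap: 0.15
t: 6.1
tcp_pos: [0.5821, -0.0277, 0.2331]
tool_rot: [0.999, -0.039, 0.004, -0.001]
force: [7.8, 8.6, -0.4]
finger_gap: 0.148
t 6.1 tcp [582.1 -27.7 233.1] cad [32.3  2.3] jaw -4.5 F [ 7.8  8.6 -0.4] gap 0.148
[ 1.32814209 -1.0451297   0.86629241]
```

View pics/s1.png

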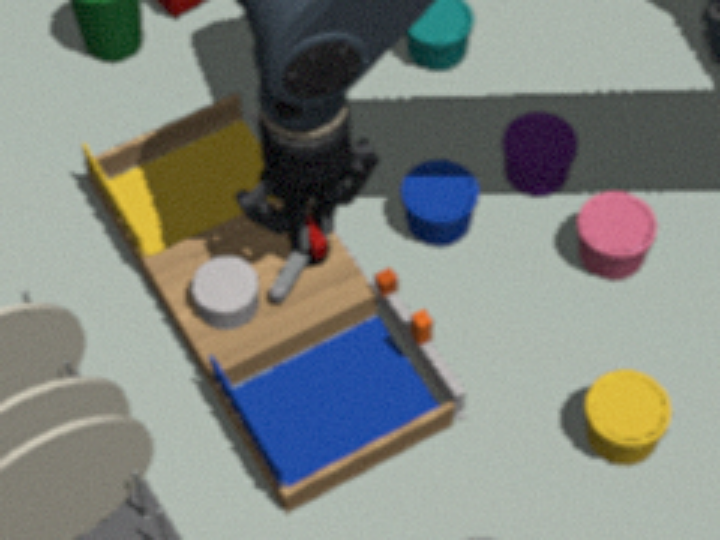

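The strut has swung clear of the lug and the torque shows the knob at its stop. Releasing, then on to the gate tab.

```bash
python3 -m jog '[[[0,0,0,0],[0,0,0,0],[0,0,0,0],[0,0,15,0],[0,0,30,0],[0,0,25,0],[0,0,0,0],[0,0,0,0]]]' 35
python3 -m jog '[[[-5,25,0,1],[-9,50,0,1],[-9,50,0,0],[-9,40,0,0],[0,0,-15,0],[0,0,-30,0],[0,0,-30,0],[0,0,-5,0]]]' 0; python3 -c "from g import *;st()"
```

```text
t: 7.15
tcp_pos: [0.5792, -0.03, 0.3027]
tool_rot: [0.999, -0.041, -0.0, -0.0]
force: [-0.3, -0.6, -0.8]
finger_gap: 0.35
t: 8.15
tcp_pos: [0.5466, 0.1339, 0.2197]
tool_rot: [1.0, -0.024, -0.003, 0.0]
force: [-0.6, 0.4, 0.5]
finger_gap: 0.002
t 8.15 tcp [546.6 133.9 219.7] cad [-10.8 162.1] jaw -2.7 F [-0.6  0.4  0.5] gap 0.002
```

```bash
python3 -m jog '[[[1,-8,3,0],[-0.7,-16,0,0],[-0.8,-16,0,0],[-0.8,-16,0,0],[-0.8,-16,0,0],[-0.8,-16,0,0],[-0.8,-16,0,0],[-0.8,-16,0,0]]]'
python3 -m jog '[[[-0.5,-10,0,0],[-0.3,-6,0,0],[-0.2,-4,0,0],[-0.1,-2,0,0],[0,-1.5,0,0],[0,-1,0,0],[0,0,0,0],[0,0,0,0]]]'; python3 -c "from g import *;st()"
```

```text
t: 9.15
tcp_pos: [0.5429, 0.014, 0.2257]
tool_rot: [1.0, -0.023, -0.0, -0.0]
force: [1.9, 1.2, 0.9]
finger_gap: 0.005
t: 10.15
tcp_pos: [0.5419, -0.0093, 0.2256]
tool_rot: [1.0, -0.023, -0.0, -0.0]
force: [1.0, 2.2, -0.3]
finger_gap: -0.0
t 10.15 tcp [541.9  -9.3 225.6] cad [-8.8 18.7] jaw -2.6 F [ 1.   2.2 -0.3] gap -0.0
```

```bash
python3 -m jog '[[[0,-1.5,0,0],[0,-1.5,0,0],[0,-1,0,0],[0,-1,0,0],[0,0,0,0],[0,0,0,0],[0,0,0,0],[0,0,0,0]]]'; python3 -c "from g import *;st()"
```

```text
t: 11.15
tcp_pos: [0.5417, -0.0113, 0.2257]
tool_rot: [1.0, -0.024, -0.0, -0.003]
force: [2.6, 17.5, 2.0]
finger_gap: 0.001
t 11.15 tcp [541.7 -11.3 225.7] cad [-8.8 16.8] jaw -2.8 F [ 2.6 17.5  2. ] gap 0.001
```

The force rose to 17 N, so the gate is on its stop. Backing off, then down behind the near blue pot (B1).

```bash
python3 -m jog '[[[0,8,0,0],[0,4,10,0],[0,0,30,0],[0,0,30,0],[-20,-20,0,1.5],[-40,-30,0,1.2],[-28,-24,0,0],[0,0,0,0]]]' - 
python3 -m jog '[[[0,0,0,0],[0,0,-20,0],[0,0,-30,0],[0,0,-30,0],[0,0,-25,0],[0,0,-9,0],[0,0,0,0],[0,0,0,0]]]' 59
python3 - <<'E'
from g import *;st()
im=manip.snapshot('top');cv2.imwrite('pics/t1.png',cv2.resize(im[130:340,150:480,::-1],None,fx=2.4,fy=2.4))
im=manip.snapshot('scene');cv2.imwrite('pics/s2.png',cv2.resize(im[130:380,210:450,::-1],None,fx=2.4,fy=2.4))
E
```

```text
t: 12.15
tcp_pos: [0.4523, -0.0777, 0.2963]
tool_rot: [1.0, -0.001, -0.001, 0.0]
force: [0.3, 0.4, 0.1]
finger_gap: -0.005
t: 13.15
tcp_pos: [0.4545, -0.0764, 0.1824]
tool_rot: [1.0, 0.001, 0.001, 0.0]
force: [1.0, -0.2, -0.1]
finger_gap: 0.591
t 13.15 tcp [454.5 -76.4 182.4] cad [-92.8 -52.4] jaw 0.1 F [ 1.  -0.2 -0.1] gap 0.591
```

View pics/s2.png

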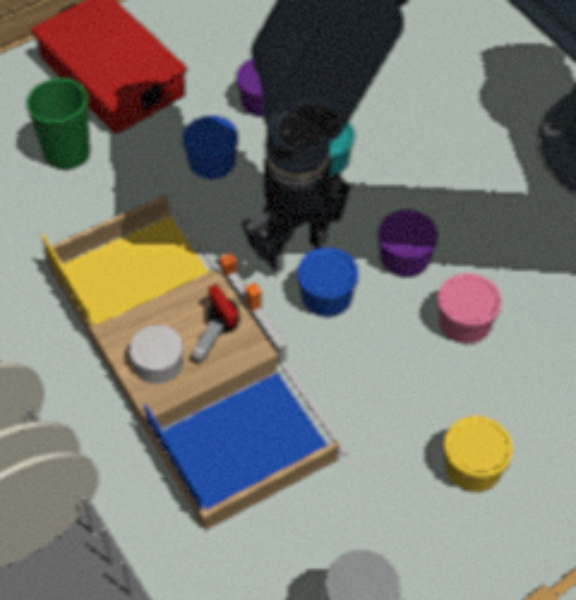

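The picture shows the gate centred with both bays open and the bar along y. The fingers stand behind B1, so I'll push left.

```bash
python3 -m jog '[[[0,10,0,0],[-1,16,0,0],[0,20,0,0],[0,22,0,0],[0,22,0,0],[0,22,0,0],[0,16,0,0],[0,10,0,0]]]'
python3 -m jog '[[[0,6,0,0],[0,3,0,0],[0,0,0,0],[0,-15,0,0],[0,-20,10,0],[0,-10,40,0],[0,0,40,0],[0,0,10,0]]]'
python3 - <<'E'
from g import *;st()
im=manip.snapshot('top')
for k in('blue','yellow'):
    for b,s,_ in blobs(im,k,300): print(k,b.round(1),s[2:],ray('top',*b,.045).round(0))
E
```

```text
t: 14.25
tcp_pos: [0.4527, 0.0628, 0.1818]
tool_rot: [1.0, 0.001, -0.0, 0.0]
force: [0.2, -1.1, 0.9]
finger_gap: 0.593
t: 15.25
tcp_pos: [0.4534, 0.0243, 0.2836]
tool_rot: [1.0, -0.001, 0.002, 0.0]
force: [-0.4, -0.7, -0.1]
finger_gap: 0.59
t 15.25 tcp [453.4  24.3 283.6] cad [-98.7  48.1] jaw -0.1 F [-0.4 -0.7 -0.1] gap 0.59
blue [263.4 183.5] [  50   54 2391] [641.  94.]
blue [426.3 259.2] [ 32  31 796] [ 454. -268.]
yellow [373.4 191.6] [  50   63 3041] [ 613. -159.]
```

Run:
```python
from g import *
for n in('top','scene'):
    im=manip.snapshot(n);cv2.imwrite(f'pics/{n}2.png',im[:,:,::-1])
    for k in('blue','yellow'):
        for b,s,_ in blobs(im,k,60): print(n,k,b.round(1),s,ray(n,*b,.045).round(0))
```

```text
top blue [260.9 148.5] [235 147  52   4 199] [726.  99.]
top blue [263.4 183.6] [ 238  159   50   54 2392] [641.  94.]
top blue [426.2 259.2] [410 244  33  31 798] [ 454. -268.]
top yellow [375.8 149.5] [351 148  51   4 202] [ 714. -169.]
top yellow [373.3 191.4] [ 349  160   50   63 3043] [ 613. -159.]
top yellow [181.  264.9] [176 256  18  23  61] [457. 281.]
scene blue [39.6 54.6] [   0    0   95  120 7950] [  925. -1395.]
scene blue [297.4 190.3] [286 179  23  25 426] [ 461. -260.]
scene blue [371.4 277.3] [359 264  26  29 560] [457. 112.]
scene blue [309.5 313.2] [ 272  286   73   55 2053] [652. 113.]
scene yellow [263.9 242.4] [ 229  220   67   45 1509] [ 640. -145.]
scene yellow [408.7 317.5] [395 304  28  30 621] [449. 261.]
```

View pics/top2.png

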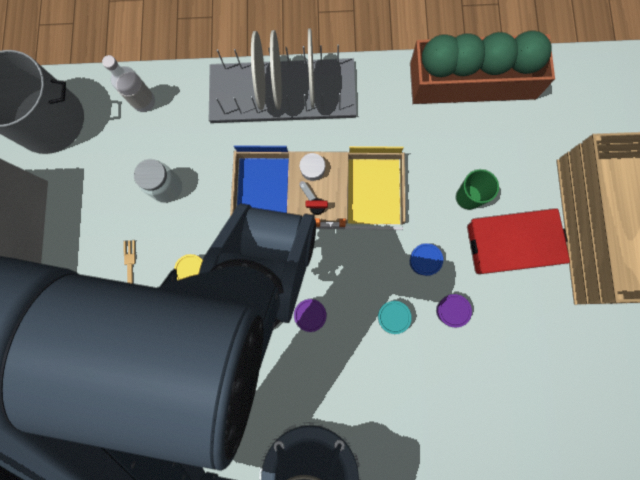

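B1 moved to about (455,110) by the scene view. The top view is occluded by the arm. Next: turn the jaws, drop in front of it and push it in.

```bash
python3 -m jog '[[[-7,11,0,8],[-10,15,0,10],[-10,15,0,10],[-10,16,0,10],[-10,16,0,10],[-10,15,0,10],[0,0,-10,10],[0,0,-15,9]]]'
python3 -m jog '[[[0,0,-20,7],[0,0,-25,3.3],[0,0,-20,0],[0,0,-10,0],[0,0,-1,0],[0,0,0,0],[0,0,0,0],[0,0,0,0]]]'
python3 -c "from g import *;st()"
```

```text
t: 16.4
tcp_pos: [0.3955, 0.1138, 0.2553]
tool_rot: [0.78, 0.625, -0.001, -0.001]
force: [0.6, -0.2, 0.5]
finger_gap: 0.591
t: 17.4
tcp_pos: [0.3962, 0.1136, 0.1812]
tool_rot: [0.723, 0.691, 0.0, 0.0]
force: [0.1, 0.0, 0.2]
finger_gap: 0.589
t 17.4 tcp [396.2 113.6 181.2] cad [-160.1  134.6] jaw 87.3 F [0.1 0.  0.2] gap 0.589
```

```bash
python3 -m jog '[[[10,-1.5,0,0],[18,-1,0,0],[25,-1.2,0,0],[27,-1.3,0,0],[27,-1.3,0,0],[27,-1.3,0,0],[27,-1.3,0,0],[25,-1.2,0,0]]]'
python3 -m jog '[[[22,-1,0,0],[15,-0.7,0,0],[10,-0.5,0,0],[5,-0.2,0,0],[3,-0.1,0,0],[2,0,0,0],[0,0,0,0],[0,0,0,0]]]'
python3 - <<'E'
from g import *;st()
im=manip.snapshot('scene');cv2.imwrite('pics/s3.png',cv2.resize(im[180:380,210:450,::-1],None,fx=3,fy=3))
E
```

```text
t: 18.4
tcp_pos: [0.5832, 0.1033, 0.181]
tool_rot: [0.723, 0.69, 0.0, 0.0]
force: [-0.5, 0.0, 0.3]
finger_gap: 0.589
t: 19.4
tcp_pos: [0.6389, 0.101, 0.1807]
tool_rot: [0.723, 0.691, 0.0, 0.0]
force: [-0.2, 0.8, 0.6]
finger_gap: 0.592
t 19.4 tcp [638.9 101.  180.7] cad [ 83.  133.5] jaw 87.3 F [-0.2  0.8  0.6] gap 0.592
```

View pics/s3.png

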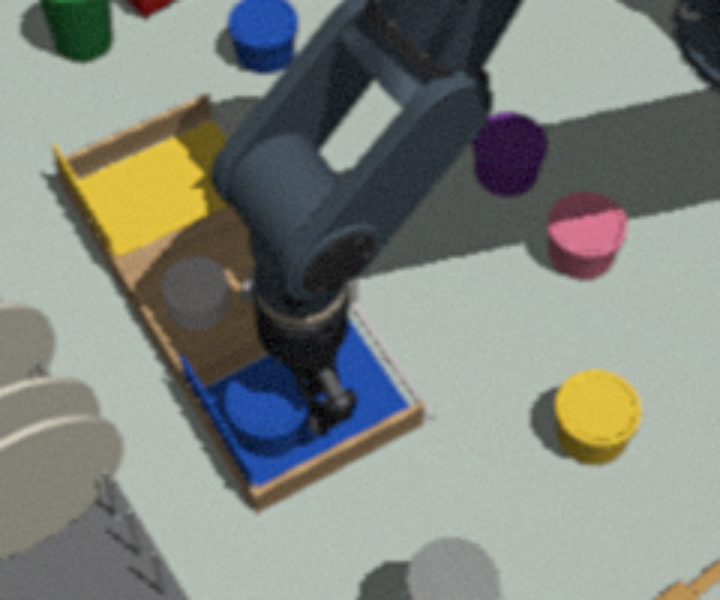

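```bash
python3 -m jog '[[[2,0,0,0],[1.5,0,0,0],[1,0,0,0],[1,0,0,0],[1,0,0,0],[0,0,0,0],[0,0,0,0],[0,0,0,0]]]'; python3 -c "from g import *;st()"
```

```text
t: 20.45
tcp_pos: [0.6456, 0.101, 0.1807]
tool_rot: [0.723, 0.691, 0.0, 0.0]
force: [-0.5, 1.1, -0.8]
finger_gap: 0.589
t 20.45 tcp [645.6 101.  180.7] cad [ 89.7 133.8] jaw 87.3 F [-0.5  1.1 -0.8] gap 0.589
```

```bash
python3 -m jog '[[[1.5,0,0,0],[1.5,0,0,0],[1,0,0,0],[1,0,0,0],[0,0,0,0],[0,0,0,0],[0,0,0,0],[0,0,0,0]]]'
python3 - <<'E'
from g import *;st()
im=manip.snapshot('scene')[290:335,260:320,::-1];cv2.imwrite('pics/s4.png',cv2.resize(im,None,fx=10,fy=10,interpolation=cv2.INTER_CUBIC))
E
```

```text
t: 21.45
tcp_pos: [0.6485, 0.101, 0.1803]
tool_rot: [0.723, 0.691, -0.003, -0.002]
force: [-7.4, -0.3, 4.1]
finger_gap: 0.592
t 21.45 tcp [648.5 101.  180.3] cad [ 92.6 134. ] jaw 87.4 F [-7.4 -0.3  4.1] gap 0.592
```

View pics/s4.png

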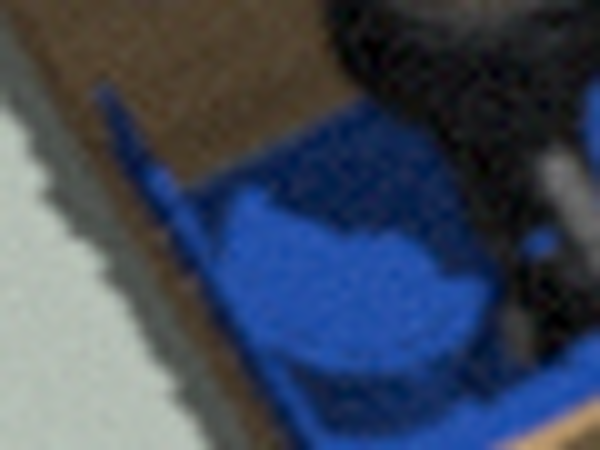

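B1 is against the back wall at 7 N, with a tool-to-pot offset of about 32 mm. Next the yellow pot.

```bash
python3 -m jog '[[[-15,1,0,0],[-25,1,5,0],[-15,0,30,0],[0,0,40,-5],[-5,10,35,-9],[-20,28,0,-10],[-25,35,0,-10],[-25,35,0,-10]]]'
python3 -m jog '[[[-25,35,0,-10],[-25,35,0,-10],[-25,30,0,-10],[0,0,-20,-10],[0,0,-30,-3.4],[0,0,-30,0],[0,0,-25,0],[0,0,-4,0]]]'
python3 - <<'E'
from g import *;st()
im=manip.snapshot('scene')
for b,s,_ in blobs(im,'yellow',100): print(b,s,ray('scene',*b,.05)-[4,5])
E
```

```text
t: 22.5
tcp_pos: [0.5206, 0.2118, 0.2912]
tool_rot: [0.931, 0.366, 0.002, 0.0]
force: [0.7, 1.5, 0.3]
finger_gap: 0.589
t: 23.5
tcp_pos: [0.4457, 0.311, 0.1804]
tool_rot: [1.0, -0.001, -0.001, 0.0]
force: [0.3, -0.0, 0.4]
finger_gap: 0.592
t 23.5 tcp [445.7 311.  180.4] cad [-120.   334.1] jaw -0.1 F [ 0.3 -0.   0.4] gap 0.592
[263.87449933 242.42389853] [ 229  221   67   44 1498] [ 637.72369686 -146.69191216]
[404.43157895 314.50175439] [396 304  17  24 285] [450.83300874 244.82632842]
```

```bash
python3 -m jog '[[[0,-10,0,0],[0,-18,0,0],[0,-26,0,0],[0,-32,0,0],[0,-34,0,0],[0,-34,0,0],[0,-34,0,0],[0,-34,0,0]]]'
python3 - <<'E'
from g import *;st()
im=manip.snapshot('scene')
for b,s,_ in blobs(im,'yellow',100): print(b,s,ray('scene',*b,.05)-[4,5])
E
```

```text
t: 24.55
tcp_pos: [0.4453, 0.087, 0.1827]
tool_rot: [1.0, -0.001, 0.001, 0.0]
force: [-0.1, 0.9, 0.5]
finger_gap: 0.59
t 24.55 tcp [445.3  87.  182.7] cad [-109.7  110.4] jaw -0.1 F [-0.1  0.9  0.5] gap 0.59
[263.78954335 242.41495698] [ 229  220   67   45 1511] [ 637.9067729  -146.84904795]
```

Run:
```python
from g import *
for n in('scene','top'):
    im=manip.snapshot(n);print(n,proj(n,[.446,.055,.05]))
    for b,s,_ in blobs(im,'yellow',8): print(b.round(1),s,ray(n,*b,.05).round(0))
    if n=='scene':cv2.imwrite('pics/s5.png',cv2.resize(im[150:360,220:460,::-1],None,fx=2.8,fy=2.8))
```

```text
scene (np.float64(362.3382495950173), np.float64(259.3994654576235))
[263.8 242.4] [ 230  220   65   45 1504] [ 642. -142.]
[351.9 253.6] [348 247   9  14  84] [459.  24.]
top (np.float64(280.60712794015683), np.float64(266.8556235216145))
[375.8 149.5] [351 148  51   4 202] [ 712. -168.]
[373.4 191.6] [ 349  160   50   64 3072] [ 612. -158.]
[288.9 268.4] [276 253  26  31 529] [442.  37.]
```

View pics/s5.png

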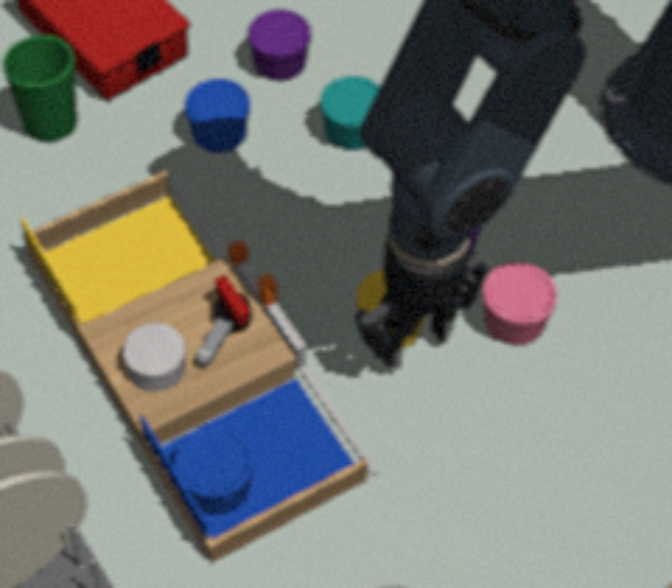

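The yellow pot is in the cradle; continuing.

```bash
python3 -m jog '[[[0,-16,0,0],[0,-26,0,0],[0,-32,0,0],[0,-34,0,0],[0,-32,0,0],[0,-28,0,0],[0,-20,0,0],[0,-11,0,0]]]'
python3 -m jog '[[[0,-5,0,0],[0,-2,0,0],[0,0,0,0],[0,12,0,0],[0,20,10,0],[0,10,40,0],[0,0,40,0],[0,0,10,5]]]'
python3 - <<'E'
from g import *;st()
for n in('scene','top'):
    im=manip.snapshot(n)
    for k in('yellow','blue'):
        for b,s,_ in blobs(im,k,60): print(n,k,b.round(1),s,ray(n,*b,.05).round(0))
E
```

```text
t: 25.7
tcp_pos: [0.4455, -0.1108, 0.1818]
tool_rot: [1.0, -0.001, 0.0, 0.0]
force: [-0.5, 0.1, 1.3]
finger_gap: 0.593
t: 26.7
tcp_pos: [0.4457, -0.0738, 0.2838]
tool_rot: [0.999, 0.045, 0.002, 0.001]
force: [0.6, 0.8, -0.5]
finger_gap: 0.593
t 26.7 tcp [445.7 -73.8 283.8] cad [-101.8  -50.2] jaw 5.2 F [ 0.6  0.8 -0.5] gap 0.593
scene yellow [318.3 216.6] [310 204  20  24 172] [ 465. -136.]
scene yellow [263.8 242.5] [ 230  221   66   44 1492] [ 642. -142.]
scene blue [40.1 55.7] [   0    0   95  120 7450] [  925. -1378.]
scene blue [297.3 189.8] [287 178  22  26 406] [ 462. -257.]
scene blue [309.5 313.2] [ 272  286   73   55 2049] [653. 116.]
top yellow [375.8 149.5] [351 148  51   4 202] [ 712. -168.]
top yellow [351.5 187.6] [349 160  10  58 274] [ 623. -109.]
top yellow [391.9 219.5] [384 216  16   7  85] [ 545. -197.]
top yellow [380.1 268. ] [370 253  19  28 327] [ 437. -165.]
top blue [262.1 186.1] [ 235  146   53   76 3367] [633.  96.]
top blue [426.2 259.3] [411 244  32  31 788] [ 454. -267.]
```

```bash
python3 -m jog '[[[-8,-12,0,9],[-10,-14,0,10],[-10,-14,0,10],[-10,-14,0,10],[-10,-14,0,10],[-5,-6,0,10],[0,0,-10,10],[0,0,-15,9]]]'
python3 -m jog '[[[0,0,-20,4],[0,0,-25,0],[0,0,-20,0],[0,0,-10,0],[0,0,-2,0],[0,0,0,0],[0,0,0,0],[0,0,0,0]]]'
python3 - <<'E'
from g import *;st()
for n in('scene','top'):
    im=manip.snapshot(n)
    for k in('yellow','teal'):
        for b,s,_ in blobs(im,k,40): print(n,k,b.round(1),s,ray(n,*b,.05).round(0))
E
```

```text
t: 27.8
tcp_pos: [0.3923, -0.1486, 0.2559]
tool_rot: [0.748, 0.664, -0.0, -0.0]
force: [-0.3, -1.5, -0.9]
finger_gap: 0.588
t: 28.8
tcp_pos: [0.3926, -0.1491, 0.1802]
tool_rot: [0.726, 0.688, 0.0, 0.001]
force: [0.0, -0.1, -0.3]
finger_gap: 0.591
t 28.8 tcp [ 392.6 -149.1  180.2] cad [-151.2 -128. ] jaw 86.9 F [ 0.  -0.1 -0.3] gap 0.591
scene yellow [321.5 213.3] [309 202  24  26 459] [ 451. -141.]
scene yellow [263.8 242.4] [ 229  220   67   46 1507] [ 642. -142.]
scene teal [352.2 186.6] [348 179   9  16  86] [ 318. -178.]
```

```bash
python3 -m jog '[[[10,-1,0,0],[18,-1.2,0,0],[25,-1.5,0,0],[27,-1.6,0,0],[27,-1.6,0,0],[27,-1.6,0,0],[27,-1.6,0,0],[20,-1.1,0,0]]]'
python3 -m jog '[[[14,-0.7,0,0],[8,-0.4,0,0],[4,-0.2,0,0],[2,0,0,0],[0,0,0,0],[-20,1,0,0],[-30,1,5,0],[-10,0,35,0]]]'
python3 - <<'E'
from g import *;st()
for n in('scene','top'):
    im=manip.snapshot(n);cv2.imwrite(f'pics/{n}6.png',im[:,:,::-1])
    for k in('yellow','blue'):
        for b,s,_ in blobs(im,k,60): print(n,k,b.round(1),s,ray(n,*b,.05).round(0))
E
```

```text
t: 29.9
tcp_pos: [0.575, -0.1601, 0.1799]
tool_rot: [0.726, 0.688, 0.0, 0.0]
force: [-1.2, -0.5, 0.2]
finger_gap: 0.592
t: 30.9
tcp_pos: [0.5387, -0.1588, 0.218]
tool_rot: [0.726, 0.688, -0.001, -0.004]
force: [1.1, -0.1, -0.5]
finger_gap: 0.593
t 30.9 tcp [ 538.7 -158.8  218. ] cad [  -4.8 -130.7] jaw 86.9 F [ 1.1 -0.1 -0.5] gap 0.593
scene yellow [263.8 242. ] [ 229  221   67   44 1516] [ 641. -143.]
scene blue [39.4 54.4] [   0    0   94  120 8079] [  925. -1388.]
scene blue [309.4 313.2] [ 272  286   73   55 2057] [654. 116.]
top yellow [376.3 149.4] [351 148  51   4 181] [ 712. -169.]
```

```bash
python3 -m jog '[[[0,0,35,-5],[0,0,35,-9],[-10,-15,2,-10],[-18,-33,0,-10],[-20,-35,0,-10],[-20,-35,0,-10],[-12,-25,0,-10],[-3,-10,0,-10]]]'
python3 -m jog '[[[0,0,0,-10],[0,0,-15,-2.9],[0,0,-30,0],[0,0,-30,0],[0,0,-25,0],[0,0,-8,0],[0,0,0,0],[0,0,0,0]]]'
python3 - <<'E'
from g import *;st()
for n in('scene','top'):
    im=manip.snapshot(n);cv2.imwrite(f'pics/{n}7.png',im[:,:,::-1])
    for k in('yellow','blue'):
        for b,s,_ in blobs(im,k,60): print(n,k,b.round(1),s,ray(n,*b,.05).round(0))
E
```

```text
t: 32.0
tcp_pos: [0.4579, -0.3144, 0.2913]
tool_rot: [0.994, 0.109, 0.0, 0.0]
force: [-0.2, 1.0, -0.0]
finger_gap: 0.59
t: 33.0
tcp_pos: [0.4589, -0.3128, 0.1845]
tool_rot: [1.0, 0.0, 0.001, 0.001]
force: [0.7, -0.2, -0.1]
finger_gap: 0.589
t 33.0 tcp [ 458.9 -312.8  184.5] cad [ -77.3 -288.4] jaw 0.0 F [ 0.7 -0.2 -0.1] gap 0.589
scene yellow [263.8 242. ] [ 229  220   67   45 1510] [ 641. -143.]
scene blue [39.9 55. ] [   0    0   95  120 7731] [  925. -1383.]
scene blue [297.4 190. ] [287 178  22  26 419] [ 463. -257.]
scene blue [309.5 313.2] [ 272  286   73   55 2053] [653. 116.]
top yellow [359.8 149.4] [351 148  20   4  74] [ 713. -132.]
top yellow [353.2 166.8] [349 160  13  20 122] [ 672. -115.]
top blue [262.1 186.1] [ 235  146   53   76 3360] [633.  96.]
top blue [424.7 269.4] [417 262  15  13 121] [ 431. -262.]
```

View pics/top7.png

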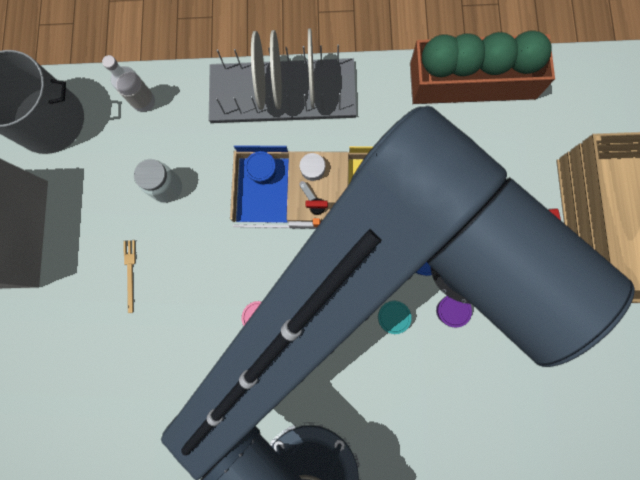

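B1 sits at the back of the blue bay at about (262,167) px. The arm hides the yellow bay for now. Pushing B2 left.

```bash
python3 -m jog '[[[-1,10,-3,0],[-1,18,0,0],[0,26,0,0],[0,32,0,0],[0,34,0,0],[0,34,0,0],[0,34,0,0],[0,34,0,0]]]'
python3 - <<'E'
from g import *;st()
for n in('scene','top'):
    im=manip.snapshot(n)
    for b,s,_ in blobs(im,'blue',30): print(n,b.round(1),s,ray(n,*b,.05).round(0))
    print(proj(n,[.457,-.06,.05]))
E
```

```text
t: 34.1
tcp_pos: [0.4556, -0.0878, 0.1809]
tool_rot: [1.0, 0.001, -0.001, -0.0]
force: [1.1, -0.8, -0.0]
finger_gap: 0.592
t 34.1 tcp [455.6 -87.8 180.9] cad [-91.2 -63.7] jaw 0.1 F [ 1.1 -0.8 -0. ] gap 0.592
scene [39.2 54.1] [   0    0   95  120 8173] [  925. -1390.]
scene [337.6 238. ] [325 225  26  28 518] [462. -42.]
scene [309.4 313.2] [ 272  286   73   55 2057] [653. 116.]
(np.float64(335.3872109374038), np.float64(232.8937112064125))
(np.float64(332.2313779430595), np.float64(260.4514529846013))
```

```bash
python3 -m jog '[[[0,18,0,0],[0,24,0,0],[0,28,0,0],[0,28,0,0],[0,24,0,0],[0,18,0,0],[0,12,0,0],[0,6,0,0]]]'
python3 -m jog '[[[0,3,0,0],[0,1,0,0],[0,0,0,0],[0,-15,0,0],[0,-20,10,0],[0,-10,40,0],[0,0,40,0],[0,0,10,0]]]'
python3 - <<'E'
from g import *;st()
for n in('scene',):
    im=manip.snapshot(n)
    for k in('blue','yellow','teal','pink','purple'):
        for b,s,_ in blobs(im,k,60): print(n,k,b.round(1),s,(ray(n,*b,.05)-[4,5]).round(0),C(*(ray(n,*b,.05)-[4,5])).round(0))
E
```

```text
t: 35.2
tcp_pos: [0.4564, 0.068, 0.1807]
tool_rot: [1.0, 0.0, 0.0, 0.0]
force: [0.8, -1.0, 0.5]
finger_gap: 0.591
t: 36.2
tcp_pos: [0.4569, 0.0253, 0.2826]
tool_rot: [1.0, -0.0, 0.002, 0.0]
force: [0.2, -1.0, 0.2]
finger_gap: 0.587
t 36.2 tcp [456.9  25.3 282.6] cad [-95.2  49.3] jaw -0.0 F [ 0.2 -1.   0.2] gap 0.587
scene blue [39.7 54.6] [   0    0   95  120 7913] [  921. -1391.] [  435. -1344.]
scene blue [370.5 278. ] [358 265  26  29 557] [458. 110.] [-98. 134.]
scene blue [309.5 313.1] [ 272  286   73   55 2054] [649. 111.] [ 93. 144.]
scene yellow [264.  241.9] [ 229  220   67   45 1518] [ 637. -148.] [  92. -115.]
scene teal [339.2 185.8] [334 178  10  17 116] [ 345. -206.] [-196. -187.]
scene pink [405.2 254.7] [392 244  26  22 446] [336. 101.] [-220.  119.]
scene purple [319.2 165.1] [309 154  21  24 401] [ 348. -312.] [-188. -293.]
scene purple [379.6 231. ] [368 218  24  27 468] [345.  -2.] [-205.   17.]
```

```bash
python3 -m jog '[[[-7,11,0,8],[-10,15,0,10],[-10,15,0,10],[-10,16,0,10],[-10,16,0,10],[-10,13,0,10],[0,0,-10,10],[0,0,-15,9]]]'
python3 -m jog '[[[0,0,-20,7],[0,0,-25,3.3],[0,0,-20,0],[0,0,-10,0],[0,0,-1,0],[0,0,0,0],[0,0,0,0],[0,0,0,0]]]'
python3 -c "from g import *;st()"
```

```text
t: 37.25
tcp_pos: [0.3991, 0.1125, 0.2546]
tool_rot: [0.781, 0.625, -0.0, -0.0]
force: [-0.3, -0.0, -0.4]
finger_gap: 0.587
t: 38.25
tcp_pos: [0.3996, 0.1125, 0.1802]
tool_rot: [0.723, 0.691, 0.0, 0.0]
force: [0.5, 0.6, 0.0]
finger_gap: 0.593
t 38.25 tcp [399.6 112.5 180.2] cad [-156.6  133.7] jaw 87.3 F [0.5 0.6 0. ] gap 0.593
```

```bash
python3 -m jog '[[[10,-1,0,0],[18,-0.9,0,0],[25,-1.2,0,0],[27,-1.3,0,0],[27,-1.3,0,0],[25,-1.2,0,0],[16,-0.8,0,0],[8,-0.4,0,0]]]'
python3 -m jog '[[[5,-0.2,0,0],[4,-0.2,0,0],[3,-0.1,0,0],[2,0,0,0],[0,0,0,0],[0,0,0,0],[0,0,0,0],[0,0,0,0]]]'
python3 - <<'E'
from g import *;st()
im=manip.snapshot('scene');cv2.imwrite('pics/s8.png',cv2.resize(im[180:380,210:450,::-1],None,fx=3,fy=3))
E
```

```text
t: 39.25
tcp_pos: [0.5566, 0.1042, 0.1799]
tool_rot: [0.723, 0.69, 0.0, 0.0]
force: [-0.8, -0.4, 0.7]
finger_gap: 0.588
t: 40.25
tcp_pos: [0.5696, 0.1039, 0.1797]
tool_rot: [0.723, 0.691, 0.0, 0.0]
force: [0.2, -0.3, -0.9]
finger_gap: 0.589
t 40.25 tcp [569.6 103.9 179.7] cad [ 13.6 133.1] jaw 87.3 F [ 0.2 -0.3 -0.9] gap 0.589
```

```bash
python3 -m jog '[[[1,0,0,0],[1,0,0,0],[0,0,0,0],[-20,1,0,0],[-30,1,0,0],[-10,0,30,0],[0,0,45,0],[0,0,45,0]]]'
python3 -m jog '[[[-10,25,30,0],[-25,45,30,0],[-30,50,30,0],[-30,50,20,0],[-30,50,0,0],[-30,50,0,0],[-25,40,0,0],[-10,20,0,0]]]'
python3 - <<'E'
from g import *;st()
for n in('scene','top'):
    im=manip.snapshot(n);cv2.imwrite(f'pics/{n}9.png',im[:,:,::-1])
    for k in RNG:
        for b,s,_ in blobs(im,k,20):
            if 200<b[0]<600 and (n=='top' or s[4]>60): print(n,k,b.round(1),s,ray(n,*b,.05).round(0))
t=cv2.imread('pics/top9.png')[130:290,170:450];cv2.imwrite('pics/f.png',cv2.resize(t,None,fx=2.8,fy=2.8,interpolation=cv2.INTER_CUBIC))
E
```

```text
t: 41.3
tcp_pos: [0.5115, 0.1059, 0.3008]
tool_rot: [0.723, 0.69, 0.0, 0.0]
force: [0.9, -0.4, -0.0]
finger_gap: 0.59
t: 42.3
tcp_pos: [0.3211, 0.4353, 0.4085]
tool_rot: [0.722, 0.692, 0.0, -0.0]
force: [0.4, 0.2, -0.1]
finger_gap: 0.585
t 42.3 tcp [321.1 435.3 408.5] cad [-250.3  452.5] jaw 87.5 F [ 0.4  0.2 -0.1] gap 0.585
scene blue [309.5 313.1] [ 272  286   73   55 2037] [653. 116.]
scene yellow [264.3 241.8] [ 230  221   66   44 1463] [ 640. -143.]
scene red [256. 153.] [ 224  127   63   58 1705] [ 491. -463.]
scene red [303.3 257.2] [298 249  11  17  70] [576. -39.]
scene purple [319.3 165. ] [309 154  21  24 393] [ 352. -308.]
scene purple [379.5 230.3] [368 218  24  27 502] [348.   1.]
scene teal [346.1 188.1] [334 178  23  25 381] [ 337. -183.]
scene green [235. 180.] [222 163  24  37 706] [ 601. -397.]
top blue [261.9 185.9] [ 235  146   53   76 3315] [634.  96.]
top yellow [376. 148.] [351 148  51   1  51] [ 715. -169.]
top yellow [373.7 191.3] [ 349  160   51   63 3047] [ 612. -159.]
top orange [315.8 221. ] [313 219   6   5  27] [548. -26.]
top orange [342.4 221.5] [340 219   5   6  25] [544. -85.]
top red [317.1 203.7] [307 200  20   8 107] [587. -30.]
top red [517.9 241.1] [ 469  210  100   63 3632] [ 488. -469.]
top purple [454.3 310.4] [437 294  35  33 860] [ 341. -319.]
top purple [310.  315.1] [295 300  31  32 797] [339.  -8.]
top pink [267.7 308.4] [259 301  15  19  74] [356.  84.]
top teal [394.6 317. ] [379 301  32  33 834] [ 330. -191.]
top green [477.4 189.1] [ 457  170   42   39 1151] [ 609. -392.]
```

View pics/f.png

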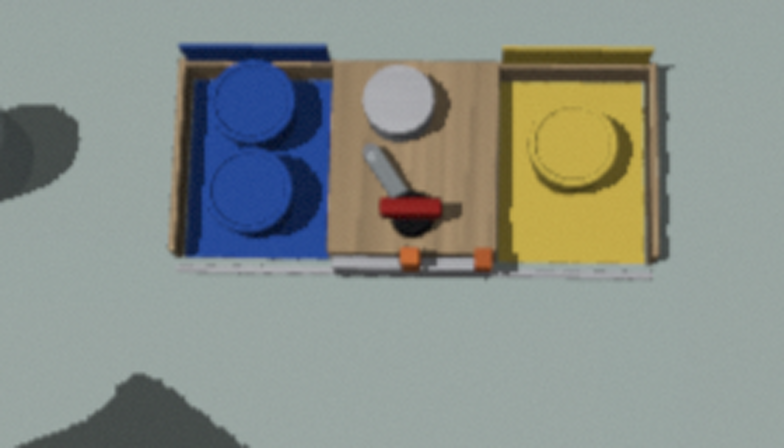

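Run:
```python
from g import *
f=lambda u,v,z:C(*ray('top',170+u/2.8,130+v/2.8,z)).round(1)
print('B2 lid',f(251,190,.05),'B2 near bottom',f(252,235,0),'B1 lid',f(254,101,.05),'Y lid',f(574,145,.05))
im=cv2.imread('pics/top9.png')[:,:,::-1].copy()
m=[m for b,s,m in blobs(im,'red',50) if b[0]<400][0]
r=cv2.minAreaRect(np.argwhere(m)[:,::-1].astype(np.float32));p=cv2.boxPoints(r);p=sorted(p.tolist())
a=C(*ray('top',*np.mean(p[:2],0),.075));b=C(*ray('top',*np.mean(p[2:],0),.075));print('bar ends caddy',a.round(1),b.round(1))
print('tab',C(*ray('top',315.8,221,.07)).round(1))
```

```text
B2 lid [ 49.8 132.4] B2 near bottom [ 23.3 138.3] B1 lid [125.7 133.4] Y lid [  91.  -130.3]
bar ends caddy [31.8 22. ] [ 32.3 -20.1]
tab [-6.5  1.8]
```

```bash
python3 -c "
from g import *;st();print(manip.sign_off())"
```

```text
t 42.4 tcp [321.6 435.3 408.4] cad [-249.8  452.4] jaw 87.5 F [ 0.1 -0.8  0.6] gap 0.593
the job is handed in; nothing more can be done
None
```

I did the job in the order asked and handed it in at 42.4 s, with the arm clear of everything.

**What I did**
- **Knob:** I turned it a quarter turn clockwise to its stop.
- **Gate:** I slid it by the tab until the stop resisted with 17 N, against about 2 N of sliding force.
- **Pots:** I pushed each pot along the bench with the part-open fingers: the first blue, then the yellow, then the second blue.

**Last checks (top camera, measured from the middle of the caddy's mouth line)**

| Item | x (mm into the bay) | y (mm) | Result |
|---|---|---|---|
| First blue pot | 126 | 133 | against the back of the blue bay |
| Second blue pot | 50 | 132 | near edge about 14 to 23 mm inside the mouth |
| Yellow pot | 91 | -130 | well inside the yellow bay |
| Gate tab | -6.5 | 1.8 | should be at y = 0 |

- **Knob bar:** it lies along y, and the strut is clear of the lug.
- **Gate disagreement:** compared with the first picture, the tab's travel comes out about 3 mm short of 132.5 mm. That is close to one pixel plus the calibration error, and the force at the stop suggests the gate is fully across.
- **Bystanders:** the bento box, cup, and the purple and teal pots measure where they started to within a millimetre or two. The tin looks unmoved in the last picture.
- **Not measured at the end:** I did not measure the jar or fork, but both looked in place in the last full view, at 33 s. The arm partly hid the pink pot at the end; it was in place at 36 s, though I worked beside it again after that.

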